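Screw the wide eyepiece onto the slanted tube of the refractometer

ROBOT

A 7-joint arm with a two-finger parallel gripper is mounted at the origin on the work surface. World frame = base frame: x ahead of the robot, y to its left, z up, the work surface at z = 0. Lengths are in m, angles in rad, forces in N, time in s.
With the tool pointing down it reaches from about 0.35 to 0.9 m from the base axis. Payload 8.1 kg.
Tool frame: the origin (TCP) lies at the very end of the fingers, on their centre line; the grasp point (between the pads) lies 19 mm behind it; z points along the fingers, x is the direction in which the jaws open and shut, and the axes are right-handed (so a half turn about z gives the same grasp; the last joint's range is limited). The gripper opens to 92 mm and grips with 3 to 60 N. Pads are 19 mm wide; open, the fingers measure 130 mm over their backs; the gripper's body (75 mm by 190 mm) begins 47 mm behind the grasp point.
Start: joints at [1.211, 0.434, 0.025, 1.573, -0.012, 1.134, -0.075], TCP at [0.159, -0.605, 0.227] pointing down, gripper open.
Joint ranges: [-2.62, 2.62], [-0.44, 2.09], [-1.27, 1.32], [0.08, 2.57], [-1.32, 4.46], [0.12, 2], [-2.74, 2.74]. Speed limits (rad/s): [2.22, 2.22, 3.01, 3.01, 3.14, 3.14, 3.14].

INTERFACE

Orientations are given as a rotation vector (axis times angle).
In Python, from cell import status, viewer, arm gives the robot as it stands.
- The arm moves only by the tool jog_arm, never from a script. Its argument "commands" is text: rows parted by semicolons, each of 7 numbers parted by spaces: the closure, from -1 (fully open) to 1 (shut), then the shift along the world's x, y, z normalised to -1 to 1, where 1 is 0.3 m, then the turn, a rotation vector about the world's x, y, z normalised to -1 to 1, where 1 is 2 pi rad. In form: jaw dx dy dz wx wy wz; .... A call has exactly 5 rows; each row shifts and turns the commanded pose from where the row before left it; what a row does not reach is not made up. A row lasts 1/10 s, in which the tool goes at most 50 mm and 8.59 degrees, less where a joint would pass 70% of its speed; a pose out of reach is approached as far as the arm can. A call with a number of a shift or a turn outside -1 to 1 is refused whole. A call with a gripper value outside its range is refused whole. The fingers move at their own pace and stop on an object; "force" is the grip in N (left out, the last holds). Time passes only in rows, so rows that do not move let the fingers close, or fill a call up. It gives the time, the measured TCP pose, the force and the opening at its end, in the units of the state.
- status.observe(): the state, without advancing time (a new reading comes with each control period).
- viewer.get_image(name): name is "scene" or "top"; returns a dict with "pixels" (384x512x3 uint8, red, green, blue), "z_map" (384x512 float32, m along the optical axis (not along the pixel's ray), 0 where there is no reading), "camera_matrix" (3x3 intrinsics, pixels), "k1" (the pictures are not rectified: a ray, as slopes to the right and down, at radius r is drawn at 1 + k1 r^2 times it, then the intrinsics apply), "R" (3x3) and "t" (3): a world point X has camera coordinates R X + t. Camera axes: x right, y down, z forward; pixel columns grow to the right and rows downward; lengths in m; the calibration is good to about 2 mm. A picture is of the moment at which its call begins.
- arm.sign_off(): hands the job in, once; it reports no verdict.
The state is a dict: "clock": time; "joints": joint angles; "dq": joint speeds; "joint_efforts": joint torques, N m; "position": TCP position; "ee_rot": TCP orientation; "force": force on the tool from outside, world axes, zero at the start; "ft_torque": the same for the moment, N m; "width": opening from 0.0 (shut) to 1.0 (fully open).
Only numpy, scipy, OpenCV 4.12 (cv2) and the standard library are available. Lean on these libraries where they do the work, as an engineer would, in place of code of your own. Each camera call takes 0.05 s, during which the arm holds its last target. There are 200 camera calls.

TASK

Put the wide eyepiece back on the slanted viewing tube of the refractometer. Set it square over the thread and turn it backward (anticlockwise seen from its top) until you feel it drop a step into the thread, then turn it forward (clockwise) until it is screwed fully home on its sprung seat, and let go. Leave everything else on the bench as it stands.

Things in the scene. Friction and masses are not known exactly. Their poses are not given: they have to be found in the camera images.
- eyepiece: The wide eyepiece: a black ribbed cylinder 56 mm in diameter, 92 mm long (the top 12 mm a rubber eyecup 48 mm across with a glass in it), about 0.28 kg, standing on the bench open end down. The longest and widest of the three black optical parts on the bench. Origin: centre of the open lower rim; z runs from the rim to the eyecup.
- eyepiece_grip (a point): Best place to grip the wide eyepiece, across its diameter: on its axis, 62 mm above its rim (solid from 46 mm up to the eyecup at 80 mm).
- eyepiece_lugs (a point): On the wide eyepiece's axis, 10 mm above the rim, amid its three lugs. The bore is 51 mm wide up to 26 mm from the rim, then 41 mm wide to its end at 46 mm. Three lugs 120 degrees apart (6.6 mm wide each, one centred on the part's x axis) stand into the bore 8 to 12 mm from the rim and leave a 41 mm circle.
- viewing_tube: The slanted viewing tube, 62 mm across, on the front of the refractometer (a grey and white fixed bench instrument 210 x 140 mm, 170 mm high; placed and turned anew at each start). Origin: on the tube's axis where the eyepiece's rim must end, 172 mm above the bench. z: the tube's axis, up and out of its mouth, leaning 30 degrees from vertical to the instrument's front (robot side).
- pilot_tip (a point): Tip of the aluminium pilot on the tube's axis, at z = 42 mm of the viewing tube. The pilot is 38 mm in diameter, its last 12 mm tapered to 30 mm; the eyepiece goes over it with 1.5 mm of play all round.
- ledges (a point): On the tube's axis, amid the thread round the pilot (49 mm across): right-handed, three starts. Three ledges, 84 degrees long, rise 0.079 mm a degree anticlockwise seen from the mouth; a 28 degree gap follows each high end. Where the gaps lie differs at each start. An eyepiece set down rests with its lugs on the ledges, rim 5.5 to 12.5 mm above home, unless it meets the gaps.
- tube_stops (a point): On the tube's axis, level with the tops of three stop posts (8 degrees wide, one after each gap). They block a forward turn of lugs lying on the ledges, and any backward turn beyond the gaps. Lugs set down on the posts (rim 15 mm above home) first fall to the ledges' low ends (rim 6 mm) when turned backward: not yet the thread. The gaps come after at most 120 degrees backward.
- seat_top (a point): Centre of the sprung black seat ring at rest, 3 mm above home. Lugs dropped in the gaps leave the rim here. Turned forward they run under the ledges and draw the eyepiece down, tight after 60 to 75 degrees. The ring gives 3 mm, from 5 N (starts to yield) to 8.5 N (flat: home), and may be pushed down while turning. Friction holds the tightened eyepiece when let go.
- slim_eyepiece: Bystander: a slimmer black eyepiece, 36 mm in diameter (44 mm at its top) and 80 mm high. Origin: centre of its underside. Not wanted.
- lens_cell: Bystander: a flat black lens cell, 58 mm in diameter and 36 mm high. Origin: centre of its underside. Not wanted.
- flask: Bystander: a glass flask, 92 mm across and 175 mm high with a thin neck. Origin: centre of its underside.
- cup: Bystander: a white cup, 72 mm across, 90 mm high. Origin: centre of its underside.
- jar: Bystander: a closed brown glass jar, 60 mm across, 75 mm high. Origin: centre of its underside.
- pen: Bystander: a pen lying on the bench, 125 mm long, 9 mm thick. Origin: under its middle; x along it.
- slide_box: Bystander: a wooden slide box 85 x 110 x 35 mm. Origin: centre of its underside.

How it is judged:
By the outcome, as a careful person would: the job done as asked, in the order asked, and still so for the second after the job is handed in, with the robot touching nothing.
It also fails if it takes over 72 s, if anything falls off the work surface, if the arm or the gripper's body presses on something with over 40 N, if the wrist force passes 120 N, or if a joint passes its speed limit or range.

## Working session

There is one attempt and no reset: what is moved stays moved. The work goes in short steps, Python scripts to look and compute and a tool call to move; the robot and the scene stay as the last step left them, time stands still between calls to the robot, and variables do not carry over. Pictures are saved under pics/ and viewed, about 8 in all and at most 12, crops included, and the job is handed in when it is done.

Besides the shell and the picture viewer there is one more tool, called by a JSON object that holds its "api" and its "payload". jog_arm: Moves the arm, as the interface text tells. Scaled input: -1 to 1 covers 0.3 m each way for a shift and 2 pi rad each way for a turn. Its arguments: {"type":"object","properties":{"commands":{"type":"string"},"force":{"type":"number"}},"required":["commands"]}

```bash
ls; mkdir -p pics; cat > h.py <<'E'
import numpy as np, cv2, pickle
from cell import status, viewer, arm
def grab(n,tag):
    im=viewer.get_image(n); pickle.dump(im,open(f'pics/{tag}.pkl','wb'))
    cv2.imwrite(f'pics/{tag}.png',im['pixels'][:,:,::-1]); return im
def cloud(im):
    K=np.array(im['camera_matrix']);z=im['z_map'];v,u=np.mgrid[:384,:512]
    d=cv2.undistortPoints(np.stack([u,v],-1).reshape(-1,1,2).astype(float),K,np.array([im['k1'],0,0,0.])).reshape(384,512,2)
    c=np.dstack([d[...,0]*z,d[...,1]*z,z])
    P=(c-np.array(im['t']))@np.array(im['R'])
    P[z<=0]=np.nan
    return P
E
python3 - <<'E'
from h import *
a=grab('scene','s0');b=grab('top','t0')
cv2.imwrite('pics/both.png',cv2.resize(np.hstack([a['pixels'],b['pixels']])[:,:,::-1],(800,300)))
s=status.observe();print(s)
for i in(a,b):print(i['camera_matrix'],i['k1'],-np.array(i['R']).T@i['t'])
E
```

```text
pics
{'clock': 0.1, 'joints': array([ 1.21142607,  0.43518115,  0.02498081,  1.57393868, -0.01159753,
        1.13402333, -0.07511097]), 'dq': array([-0.00156899, -0.00216895, -0.00043683, -0.00057432,  0.00170494,
        0.00146859, -0.00123857]), 'joint_efforts': array([ 2.35128144e-03, -6.69133544e+01,  9.87526216e-01, -3.15151334e+01,
       -6.05909689e-02,  3.73935560e-02,  6.56231532e-05]), 'position': array([ 0.15855988, -0.60410503,  0.22603233]), 'ee_rot': array([-2.48690125e+00,  1.91839006e+00,  1.86822256e-03]), 'force': array([-0.34719037, -0.3092359 , -0.68455154]), 'ft_torque': array([-0.06163894,  0.04079162, -0.00269779]), 'width': 0.9979864822790238}
[[383.29024903   0.         252.20047389]
 [  0.         383.29024903 188.54414904]
 [  0.           0.           1.        ]] 0.015245212088342381 [1.12704048 0.1885678  1.15621659]
[[420.2367108    0.         255.14323293]
 [  0.         420.2367108  189.34999114]
 [  0.           0.           1.        ]] 0.035484283409939296 [0.24569988 0.0380063  1.64288076]
```

View pics/s0.png

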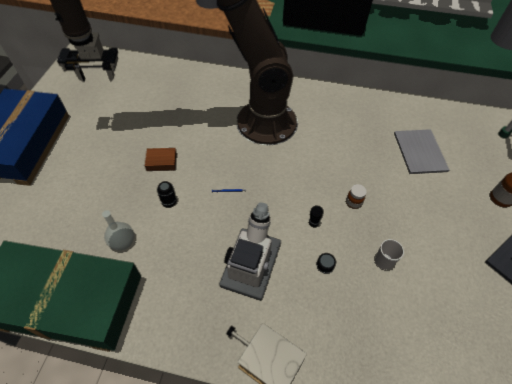

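View pics/t0.png

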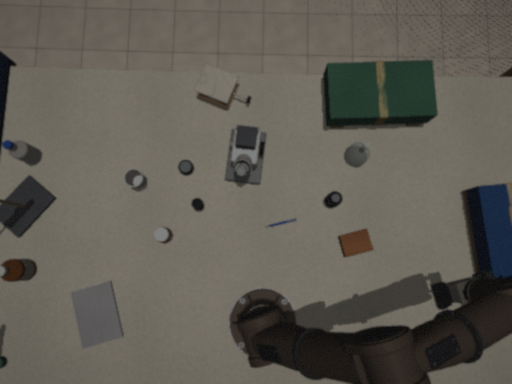

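The scene view shows the wide eyepiece at about (167,194) and the tube with its pilot at about (259,218). The top view shows them at (333,199) and (242,172). Next I'll fit both.

```bash
python3 - <<'E'
from h import *
a,b=[pickle.load(open(f'pics/{n}.pkl','rb')) for n in('s0','t0')]
A,B=cloud(a),cloud(b)
print('centers',A[194,167],B[199,333],A[212,261],B[170,242])
from scipy.optimize import least_squares
for n,P in(('s',A),('t',B)):
    Q=P.reshape(-1,3);Q=Q[~np.isnan(Q[:,0])]
    c=B[199,333][:2]
    E=Q[(np.hypot(*(Q[:,:2]-c).T)<.07)&(Q[:,2]>.015)]
    top=E[E[:,2]>.084]; side=E[(E[:,2]<.07)]
    print(n,'eye',len(E),E[:,2].max(),'top',top.mean(0),np.ptp(top,axis=0),len(top))
    f=least_squares(lambda p:np.hypot(*(side[:,:2]-p).T)-.028,c,loss='soft_l1',f_scale=.002);print(' sidefit',f.x,np.abs(f.fun).mean(),len(side))
    # instrument
    c=B[160,244][:2]
    I=Q[(np.hypot(*(Q[:,:2]-c).T)<.16)]
    base=I[(I[:,2]>.012)]
    r=cv2.minAreaRect(base[:,:2].astype(np.float32));print(' rect',r,len(base))
    h=np.histogram(I[:,2],bins=np.arange(-.01,.24,.01));print(h[0])
    for lo in np.arange(.12,.23,.01):
        s=I[(I[:,2]>lo)&(I[:,2]<lo+.01)]
        if len(s):print(round(lo,2),len(s),s.mean(0),np.ptp(s,axis=0))
E
python3 - <<'E'
import cv2
a=cv2.imread('pics/s0.png')[190:305,205:300];b=cv2.imread('pics/t0.png')[115:195,215:281]
cv2.imwrite('pics/c.png',cv2.hconcat([cv2.resize(a,(400,484),interpolation=2),cv2.resize(b,(400,484),interpolation=2)]))
E
```

```text
centers [ 0.4887048  -0.24109578  0.08017113] [ 0.45795745 -0.25198392  0.09468479] [0.55947678 0.09425057 0.20438392] [0.53697139 0.0848111  0.21153813]
s eye 356 0.0967188617420311 top [ 0.46888208 -0.25530436  0.09123334] [0.04396431 0.04487696 0.01222377] 130
 sidefit [ 0.466483   -0.25651492] 0.0010873729722005656 148
 rect ((0.6318619251251221, 0.08398736268281937), (0.14018677175045013, 0.2163621187210083), 84.20762634277344) 3218
[2042 1393   20  697   90   45   47   51   58   68  124   67  166  314
   84   88  180  671  167  110   63   84   28    0]
0.12 314 [0.63995532 0.09421553 0.12318976] [0.13211576 0.10301938 0.00991301]
0.13 84 [0.62827287 0.09046376 0.13473734] [0.13204266 0.07607617 0.00991029]
0.14 88 [0.62142152 0.09217124 0.14567736] [0.14686873 0.08117505 0.00988651]
0.15 180 [0.66893456 0.08346884 0.15504804] [0.16787721 0.0890895  0.00985316]
0.16 671 [0.66974631 0.08163065 0.16660654] [0.17185724 0.0829158  0.00995311]
0.17 167 [0.60795963 0.08798262 0.17365863] [0.16350125 0.07461169 0.00975472]
0.18 110 [0.57118413 0.09234157 0.18477532] [0.04699447 0.05121
[... 741 characters left out ...]
13 39 [0.6176178  0.07147516 0.1348096 ] [0.07279778 0.08111188 0.00980137]
0.14 25 [0.62256424 0.07661543 0.14552487] [0.09430844 0.07596407 0.00942468]
0.15 53 [0.6484017  0.07325131 0.15489248] [0.18785133 0.08447397 0.00989655]
0.16 349 [0.66406071 0.07417328 0.1660899 ] [0.17895243 0.08383252 0.00964345]
0.17 140 [0.63072628 0.07693854 0.17311216] [0.18227198 0.07985645 0.009951  ]
0.18 61 [0.56538087 0.08294673 0.18471845] [0.04836257 0.0528815  0.00978426]
0.19 40 [0.55561816 0.0870576  0.19474503] [0.04877215 0.04243895 0.00959573]
0.2 59 [0.53653264 0.0856012  0.20596968] [0.04331668 0.03135316 0.00880305]
0.21 28 [0.54285007 0.08877135 0.21267978] [0.02459369 0.02808536 0.00817388]
```

View pics/c.png

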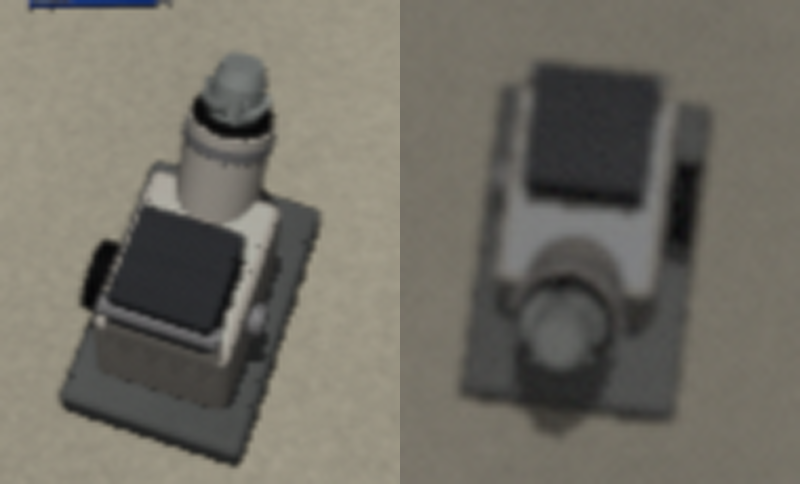

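The crops show the pilot leaning towards the robot, with the base plate turned a few degrees. One more fit, then I move.

```bash
cat >> h.py <<'E'
def tubefit(P,c,yaw0=np.radians(174.2),fixyaw=None):
    from scipy.optimize import least_squares
    Q=P.reshape(-1,3);Q=Q[~np.isnan(Q[:,0])]
    def geo(p):
        a=np.array([.5*np.cos(p[2]),.5*np.sin(p[2]),.866]);d=Q0-[p[0],p[1],.172]
        s=d@a;r=np.linalg.norm(d-s[:,None]*a,axis=1);return s,r
    p=np.array([*c,yaw0])
    for _ in range(6):
        Q0=Q;s,r=geo(p);k=((s>8)&(s<0))|((s>.012)&(s<.030)&(r<.024))|((s>-.05)&(s<-.012)&(abs(r-.031)<.006));Q0=Q[k]
        def res(p):
            s,r=geo(p);e=np.where(s>0,r-.019,r-.031)
            return np.r_[e,(p[2]-yaw0)*.1]
        f=least_squares(res,p,loss='soft_l1',f_scale=.0015);p=f.x
    return p,k.sum(),np.abs(f.fun).mean()
E
python3 - <<'E'
from h import *
for n in('s0','t0'):
    im=pickle.load(open(f'pics/{n}.pkl','rb'));P=cloud(im);Q=P.reshape(-1,3)
    print(n,tubefit(P,[.56,.09]))
    k=(np.hypot(Q[:,0]-.64,Q[:,1]-.08)<.15)&(Q[:,2]>.015)&(Q[:,2]<.03)
    print(k.sum(),cv2.minAreaRect(Q[k,:2].astype(np.float32)))
    g=(np.hypot(Q[:,0]-.4,Q[:,1]-.0)<.1)&(abs(Q[:,2])<.015);print('bench z',np.nanmedian(Q[g,2]))
    Z=Q[:,2]; 
    fl=(np.hypot(Q[:,0]-.6,Q[:,1]+.35)<.1)&(Z>.03);print('flask',np.nanmean(Q[fl],0))
    # instrument top black panel centre
E
```

```text
s0 (array([0.55644051, 0.09152306, 3.05134581]), np.int64(318), np.float64(0.0013941822234230937))
845 ((0.6363890767097473, 0.08352813124656677), (0.14018677175045013, 0.21353280544281006), 84.20762634277344)
bench z -0.0005456034219823349
flask [ 0.66186116 -0.344183    0.08041455]
t0 (array([0.55412459, 0.08605018, 3.03928311]), np.int64(89), np.float64(0.0013832576840310253))
489 ((0.6320883631706238, 0.07814908027648926), (0.14020368456840515, 0.21045780181884766), 84.31842041015625)
bench z -0.0001158286299743122
flask [ 0.63797805 -0.35094371  0.07911721]
```

{"api": "jog_arm", "payload": {"commands": "-1 0.15 0.16 0 0 0 0.0222; -1 0.15 0.16 0 0 0 0.0222; -1 0.15 0.16 0 0 0 0.0222; -1 0.15 0.16 0 0 0 0.0222; -1 0.15 0.16 0 0 0 0.0222"}}

```text
clock: 0.6
position: [0.3306, -0.4204, 0.2266]
ee_rot: [2.996, -0.945, -0.0]
force: [0.5, -1.0, -0.2]
width: 1.004
```

{"api": "jog_arm", "payload": {"commands": "-1 0.11 0.13 0 0 0 0; -1 0.11 0.13 0 0 0 0; -1 0.11 0.13 0 0 0 0; -1 0.09 0.11 0 0 0 0; -1 0 0 0 0 0 0"}}

```text
clock: 1.1
position: [0.4576, -0.2682, 0.2268]
ee_rot: [-2.995, 0.938, -0.002]
force: [-0.5, 0.3, -0.2]
width: 1.0
```

{"api": "jog_arm", "payload": {"commands": "-1 0.025 0.03 -0.14 0 0 0; -1 0 0 -0.14 0 0 0; -1 0 0 -0.14 0 0 0; -1 0 0 -0.14 0 0 0; -1 0 0 -0.05 0 0 0"}}

```text
clock: 1.6
position: [0.4581, -0.265, 0.0398]
ee_rot: [-2.993, 0.953, 0.009]
force: [-1.0, -0.0, -0.2]
width: 1.001
```

```bash
python3 - <<'E'
from h import *
s=status.observe();print(s['position'],s['joints'])
a=grab('scene','s1');b=grab('top','t1')
x=cv2.resize(a['pixels'][140:240,110:230],(400,333),interpolation=2);y=cv2.resize(b['pixels'][140:240,270:390],(400,333),interpolation=2)
cv2.imwrite('pics/g1.png',np.hstack([x,y])[:,:,::-1])
E
```

```text
[ 0.45814951 -0.26496312  0.03975743] [ 0.61178416  0.53620674 -0.25571896  1.97574283  0.21172064  0.66109194
 -0.39497382]
```

View pics/g1.png

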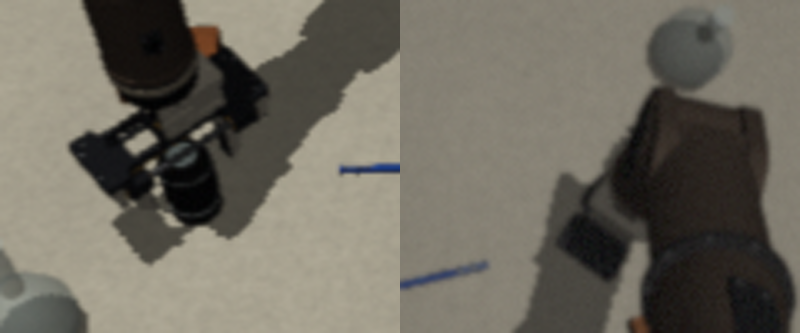

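Both views show the open jaws straddling the eyepiece. The scene view, with the eyepiece top at (183,155), shows the gripper sitting short by about a centimetre, square to the jaws. I'll shift it and keep the jaws open.

{"api": "jog_arm", "payload": {"commands": "-1 0.012 0.01 0 0 0 0; -1 0.012 0.01 0.01 0 0 0; -1 0 0 0 0 0 0; -1 0 0 0 0 0 0; -1 0 0 0 0 0 0"}}

```text
clock: 2.2
position: [0.4685, -0.2598, 0.0473]
ee_rot: [2.993, -0.953, 0.002]
force: [0.0, 0.5, -0.1]
width: 1.001
```

```bash
python3 - <<'E'
from h import *
from scipy.spatial.transform import Rotation as R
from scipy.optimize import least_squares
a=grab('scene','s2');s=status.observe();print(s['position'],s['ee_rot'])
P=cloud(a);Q=P.reshape(-1,3);C=a['pixels'].reshape(-1,3)
T=(Q-s['position'])@R.from_rotvec(s['ee_rot']).as_matrix() # tool frame
k=(abs(T[:,0])<.033)&(abs(T[:,1])<.045)&(T[:,2]>-.045)&(T[:,2]<.025)
t=T[k];f=least_squares(lambda p:np.hypot(*(t[:,:2]-p).T)-.028,[0,0],loss='soft_l1',f_scale=.002);print('eye in tool',f.x,k.sum(),np.abs(f.fun).mean())
for sg in(-1,1):
    k=(abs(sg*T[:,0]-.055)<.012)&(abs(T[:,1])<.03)&(T[:,2]>-.035)&(T[:,2]<.005);t=T[k];print(sg,k.sum(),t.mean(0),t.min(0),t.max(0))
E
```

```text
[ 0.46833457 -0.25985423  0.04715412] [ 2.99307525e+00 -9.53506527e-01  9.63615614e-04]
eye in tool [-0.00349263 -0.00062517] 251 0.00305206805534878
-1 37 [-0.0527107  -0.01101779 -0.01732339] [-0.06401387 -0.01868717 -0.03344977] [-0.04707641  0.00436517  0.00143612]
1 25 [ 0.0528825  -0.0142775  -0.01872112] [ 0.04444803 -0.01678973 -0.03429455] [ 0.06175464 -0.00900183 -0.00190736]
```

{"api": "jog_arm", "payload": {"commands": "-1 -0.006 -0.007 -0.013 0 0 0; 1 0 0 0 0 0 0; 1 0 0 0 0 0 0; 1 0 0 0 0 0 0; 1 0 0 0 0 0 0", "force": 20}}

```text
clock: 2.75
position: [0.4666, -0.2617, 0.0428]
ee_rot: [-2.993, 0.953, -0.0]
force: [-0.4, -0.5, 0.6]
width: 0.702
```

{"api": "jog_arm", "payload": {"commands": "1 0 0 0 0 0 0; 1 0 0 0 0 0 0; 1 0 0 0 0 0 0; 1 0 0 0 0 0 0; 1 0 0 0 0 0 0", "force": 25}}

```text
clock: 3.25
position: [0.4663, -0.2616, 0.0428]
ee_rot: [-2.993, 0.953, 0.0]
force: [-1.2, 1.5, 0.4]
width: 0.608
```

The width reads 56 mm, so it is held. I'll regrip about 90° round so the axis is centred in both directions; otherwise it would orbit when turned.

{"api": "jog_arm", "payload": {"commands": "-1 0 0 0 0 0 0; -1 0 0 0 0 0 0; -1 0 0 0 0 0 0; -1 0 0 0 0 0 0.0236; -1 0 0 0 0 0 0.0236"}}

```text
clock: 3.75
position: [0.4667, -0.2618, 0.0429]
ee_rot: [3.103, -0.491, 0.001]
force: [-0.5, 1.4, 0.1]
width: 0.983
```

{"api": "jog_arm", "payload": {"commands": "-1 0 0 0 0 0 0.0236; -1 0 0 0 0 0 0.0236; -1 0 0 0 0 0 0.0236; -1 0 0 0 0 0 0.0236; -1 0 0 0 0 0 0.0236"}}

```text
clock: 4.25
position: [0.4666, -0.262, 0.0429]
ee_rot: [3.07, 0.666, 0.001]
force: [-0.3, 0.4, 0.1]
width: 0.999
```

{"api": "jog_arm", "payload": {"commands": "-1 0 0 0 0 0 0.0236; -1 0 0 0 0 0 0.0236; -1 0 0 0 0 0 0.0236; -1 0 0 0 0 0 0; -1 0 0 0 0 0 0"}}

```text
clock: 4.75
position: [0.4665, -0.2618, 0.0428]
ee_rot: [-2.854, -1.312, -0.0]
force: [-0.2, 0.5, 0.4]
width: 1.003
```

{"api": "jog_arm", "payload": {"commands": "1 0 0 0 0 0 0; 1 0 0 0 0 0 0; 1 0 0 0 0 0 0; 1 0 0 0 0 0 0; 1 0 0 0 0 0 0", "force": 20}}

```text
clock: 5.25
position: [0.4665, -0.2617, 0.0429]
ee_rot: [2.852, 1.318, 0.0]
force: [1.9, 3.0, 1.8]
width: 0.616
```

{"api": "jog_arm", "payload": {"commands": "1 0 0 0 0 0 0; 1 0 0 0 0 0 0; 1 0 0 0.1 0 0 0; 1 0 0 0.15 0 0 0; 1 0 0 0.15 0 0 0", "force": 40}}

```text
clock: 5.75
position: [0.4654, -0.2613, 0.1633]
ee_rot: [-2.849, -1.318, 0.002]
force: [0.7, -1.0, -2.6]
width: 0.605
```

```bash
python3 - <<'E'
from h import *
from scipy.spatial.transform import Rotation as R
s=status.observe();print(s['position'],s['joints'],s['force'],s['width'])
o=np.array([.5553,.0888,.172]);y=np.radians(174.3);a=np.array([.5*np.cos(y),.5*np.sin(y),.866])
print('axis',a)
# TCP 43mm above rim; hover with rim 75 mm above home
for h in(.075,.06):print('tcp',o+a*(h+.043))
# minimal tilt rotation from -z to -a
M=R.from_rotvec(s['ee_rot']);z=M.as_matrix()[:,2]
w=np.cross(z,-a);w=w/np.linalg.norm(w)*np.arccos(z@-a);print('tilt',w,w/2/np.pi)
E
```

```text
[ 0.46540895 -0.26126368  0.16333401] [ 0.96614403  0.46351945 -0.75490676  1.82810528  0.37140633  0.99972698
  0.92462895] [ 0.74031006 -1.02059903 -2.57812971] 0.6048313898723234
axis [-0.49752778  0.04965987  0.866     ]
tcp [0.49659172 0.09465987 0.274188  ]
tcp [0.50405464 0.09391497 0.261198  ]
tilt [-0.05361041 -0.52337156 -0.00078765] [-0.00853236 -0.08329717 -0.00012536]
```

{"api": "jog_arm", "payload": {"commands": "1 0 0 0.15 0 0 -0.0236; 1 0 0 0.15 0 0 -0.0236; 1 0 0.05 0.15 0 0 -0.0236; 1 0 0.1 0.1 0 0 -0.0236; 1 0 0.1 0.05 0 0 -0.0236"}}

```text
clock: 6.25
position: [0.467, -0.186, 0.3455]
ee_rot: [3.135, 0.184, 0.005]
force: [-0.5, 1.3, -3.6]
width: 0.603
```

{"api": "jog_arm", "payload": {"commands": "1 0 0.12 0 0 0 -0.0236; 1 0 0.12 0 0 0 -0.0236; 1 0 0.12 0 0 0 -0.0236; 1 0 0.12 0 0 0 0; 1 0 0.12 0 0 0 0"}}

```text
clock: 6.75
position: [0.4657, -0.0054, 0.3424]
ee_rot: [3.101, -0.501, -0.001]
force: [0.5, 0.9, -3.9]
width: 0.603
```

{"api": "jog_arm", "payload": {"commands": "1 0 0.12 0 -0.002 -0.0208 0; 1 0 0.12 0 -0.002 -0.0208 0; 1 0 0.12 0 -0.002 -0.0208 0; 1 0 0.05 0 -0.002 -0.0208 0; 1 0 0 0 0 0 0"}}

```text
clock: 7.25
position: [0.462, 0.1189, 0.3404]
ee_rot: [-2.968, 0.467, -0.809]
force: [-1.3, -0.4, -3.6]
width: 0.606
```

```bash
cat >> h.py <<'E'
from scipy.spatial.transform import Rotation as R
Y=np.radians(174.3);AX=np.array([.5*np.cos(Y),.5*np.sin(Y),.75**.5])
def rep(o=np.array([.5553,.0888,.172])):
    s=status.observe();M=R.from_rotvec(s['ee_rot']).as_matrix();p=s['position']
    z=M[:,2];w=np.cross(z,-AX);w=w/(np.linalg.norm(w)+1e-12)*np.arccos(np.clip(z@-AX,-1,1))
    rim=p+z*.043; d=rim-o; h=d@AX; lat=d-h*AX
    np.set_printoptions(precision=4,suppress=True)
    print('t',s['clock'],'tcp',p,'q',s['joints'],'w',s['width'])
    print('tiltcmd',w/2/np.pi,'h mm',h*1e3,'lat mm',lat*1e3)
    F=s['force'];print('F',F,'axial',F@AX,'lat',F-(F@AX)*AX,'Mz',s['ft_torque']@AX)
    return s,M,p
E
python3 -c "
from h import *
rep()"
```

```text
t 7.25 tcp [0.462  0.1189 0.3404] q [ 0.4788 -0.1668 -0.9083  2.0701  0.2041  0.7294 -0.8873] w 0.6056750881874534
tiltcmd [-0.      0.0005 -0.    ] h mm 150.78650835356103 lat mm [ 3.2264 20.4825  0.679 ]
F [-1.3128 -0.3627 -3.5562] axial -2.444634431841361 lat [-2.5291 -0.2413 -1.4391] Mz 0.03258719858815786
```

{"api": "jog_arm", "payload": {"commands": "1 0.038 -0.027 -0.074 0 0 0; 1 0.038 -0.027 -0.074 0 0 0; 1 0.038 -0.027 -0.074 0 0 0; 1 0 0 0 0 0 0; 1 0 0 0 0 0 0"}}

```text
clock: 7.75
position: [0.5003, 0.0914, 0.2755]
ee_rot: [-2.965, 0.48, -0.801]
force: [0.5, 0.7, -3.3]
width: 0.606
```

```bash
python3 - <<'E'
from h import *
s,M,p=rep()
a=grab('scene','s3');b=grab('top','t3')
from scipy.optimize import least_squares
for n,im in(('s',a),('t',b)):
    P=cloud(im);print(n,tubefit(P,[.5553,.0888]))
    Q=P.reshape(-1,3);T=(Q-p)@M
    # eyepiece lower body: tool z from 0 to .04 (rim at .043)
    k=(np.hypot(T[:,0],T[:,1])<.045)&(T[:,2]>.008)&(T[:,2]<.038);t=T[k]
    f=least_squares(lambda q:np.hypot(*(t[:,:2]-q).T)-.028,[0,0],loss='soft_l1',f_scale=.0015)
    print('eye in tool',f.x,'world',M[:,:2]@f.x,k.sum(),np.abs(f.fun).mean(),t.min(0),t.max(0))
x=cv2.resize(a['pixels'][170:270,200:300],(400,400),interpolation=2);y=cv2.resize(b['pixels'][120:220,200:300],(400,400),interpolation=2)
cv2.imwrite('pics/g3.png',np.hstack([x,y])[:,:,::-1])
E
```

```text
t 7.75 tcp [0.5003 0.0914 0.2755] q [ 0.5382  0.0133 -0.9916  2.1398  0.5018  0.5967 -1.1339] w 0.605994677777567
tiltcmd [-0.0002 -0.0002 -0.0001] h mm 74.1581988310189 lat mm [ 3.2429 -3.1254  2.0423]
F [ 0.4853  0.7407 -3.3442] axial -3.1008280743565737 lat [-1.0575  0.8947 -0.6588] Mz 0.024421084943545262
s (array([0.5564, 0.0919, 3.0392]), np.int64(307), np.float64(0.0013985597793341553))
eye in tool [-0.0007 -0.0042] world [0.0006 0.0042 0.0001] 187 0.0010768910839589621 [-0.0038 -0.0333  0.0084] [0.0316 0.0233 0.0377]
t (array([0.5534, 0.086 , 3.0426]), np.int64(24), np.float64(0.0009833834029525832))<stdin>:11: RuntimeWarning: Mean of empty slice.
  ret = ret.dtype.type(ret / rcount)
Traceback (most recent call last):
ValueError: zero-size array to reduction operation minimum which has no identity
```

The scene camera reads about +4.5 mm too far in y, judged on the held part whose pose is known. The top camera reads about -2.5 mm in x. With both corrected, they agree on a tube origin of (0.5562, 0.0867).

```bash
sed -i 's/\[.5553,.0888,.172\]/[.5562,.0867,.172]/' h.py; python3 -c "
from h import *
s,M,p=rep()
im=pickle.load(open('pics/s3.pkl','rb'))['pixels'];b=pickle.load(open('pics/t3.pkl','rb'))['pixels']
x=cv2.resize(im[180:260,215:295],(400,400),interpolation=2);y=cv2.resize(b[120:220,200:300],(400,400),interpolation=2)
cv2.imwrite('pics/g3.png',np.hstack([x,y])[:,:,::-1])
"
```

```text
t 7.85 tcp [0.5008 0.0924 0.277 ] q [ 0.5376  0.0109 -0.9922  2.1388  0.502   0.596  -1.1344] w 0.60496656586779
tiltcmd [-0.0003  0.0003 -0.0002] h mm 75.80092557267355 lat mm [ 3.8232 -0.1476  2.2049]
F [ 0.4025 -0.0847 -3.4132] axial -3.1603399168312003 lat [-1.1699  0.0722 -0.6762] Mz 0.006417162451766586
```

View pics/g3.png

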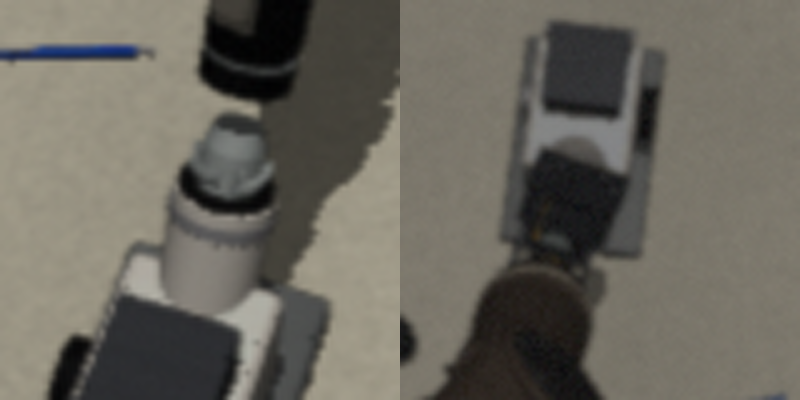

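The left crop shows the eyepiece hovering in line with the pilot (rim near (250,85), pilot tip near (237,122)). I'll correct the lateral offset and come down along the axis.

{"api": "jog_arm", "payload": {"commands": "1 0.017 -0.002 -0.044 0 0 0; 1 0.017 -0.002 -0.044 0 0 0; 1 0 0 0 0 0 0; 1 0 0 0 0 0 0; 1 0 0 0 0 0 0"}}

```text
clock: 8.35
position: [0.5111, 0.0913, 0.2511]
ee_rot: [-2.963, 0.478, -0.808]
force: [-0.7, 0.5, -3.2]
width: 0.605
```

```bash
python3 -c "
from h import *
rep()"
```

```text
t 8.35 tcp [0.5111 0.0913 0.2511] q [ 0.4926  0.0852 -0.9877  2.1657  0.6752  0.5749 -1.3066] w 0.60451246605089
tiltcmd [-0.0002  0.0005 -0.0002] h mm 48.12078941727878 lat mm [0.3893 0.1307 0.2161]
F [-0.6914  0.5098 -3.2365] axial -2.4335805080223762 lat [-1.9022  0.6307 -1.129 ] Mz 0.002109523095910934
```

{"api": "jog_arm", "payload": {"commands": "1 0.008 -0.001 -0.0145 0 0 0; 1 0.008 -0.001 -0.0145 0 0 0; 1 0.008 -0.001 -0.0145 0 0 0; 1 0 0 0 0 0 0; 1 0 0 0 0 0 0"}}

```text
clock: 8.85
position: [0.518, 0.09, 0.2364]
ee_rot: [-2.964, 0.478, -0.804]
force: [-0.3, 0.3, -3.6]
width: 0.607
```

```bash
python3 -c "
from h import *
rep()"
```

```text
t 8.85 tcp [0.518  0.09   0.2364] q [ 0.4569  0.1267 -0.967   2.1759  0.7626  0.5684 -1.3903] w 0.6069946324737346
tiltcmd [-0.0003  0.0002 -0.0002] h mm 31.990975536237926 lat mm [-0.8732 -0.3115 -0.4838]
F [-0.3101  0.3247 -3.6071] axial -2.9534315877256314 lat [-1.7795  0.4714 -1.0493] Mz 0.003692598826502677
```

{"api": "jog_arm", "payload": {"commands": "1 0.009 0 -0.011 0 0 0; 1 0.007 0 -0.011 0 0 0; 1 0.007 -0.001 -0.011 0 0 0; 1 0 0 0 0 0 0; 1 0 0 0 0 0 0"}}

```text
clock: 9.35
position: [0.5249, 0.0896, 0.2267]
ee_rot: [-2.964, 0.478, -0.805]
force: [-0.1, 0.1, -3.3]
width: 0.606
```

```bash
python3 -c "
from h import *
rep()"
```

```text
t 9.35 tcp [0.5249 0.0896 0.2267] q [ 0.4273  0.1574 -0.947   2.1793  0.8267  0.566  -1.4504] w 0.6064159882419855
tiltcmd [-0.0002  0.0002 -0.0002] h mm 20.059339419034746 lat mm [ 0.1414 -0.1086  0.0875]
F [-0.1332  0.1271 -3.3417] axial -2.8214241473788007 lat [-1.537   0.2672 -0.8983] Mz 0.009474675339864649
```

{"api": "jog_arm", "payload": {"commands": "1 0.004 0 -0.007 0 0 0; 1 0.004 0 -0.007 0 0 0; 1 0 0 0 0 0 0; 1 0 0 0 0 0 0; 1 0 0 0 0 0 0"}}

```text
clock: 9.85
position: [0.5275, 0.0896, 0.2228]
ee_rot: [-2.964, 0.478, -0.806]
force: [0.4, -0.1, -2.7]
width: 0.602
```

```bash
python3 -c "
from h import *
rep()"
```

```text
t 9.85 tcp [0.5275 0.0896 0.2228] q [ 0.4153  0.1686 -0.9385  2.1813  0.8521  0.5644 -1.4747] w 0.6016364145442311
tiltcmd [-0.0002  0.0003 -0.0002] h mm 15.430987871729949 lat mm [0.4146 0.08   0.2336]
F [ 0.3883 -0.0682 -2.7488] axial -2.5770609540976093 lat [-0.8939  0.0597 -0.517 ] Mz 0.037066294026438636
```

{"api": "jog_arm", "payload": {"commands": "1 0.002 0 -0.004 0 0 0; 1 0.002 0 -0.004 0 0 0; 1 0.002 0 -0.004 0 0 0; 1 0 0 0 0 0 0; 1 0 0 0 0 0 0"}}

```text
clock: 10.35
position: [0.5293, 0.0908, 0.2214]
ee_rot: [-2.963, 0.476, -0.812]
force: [-27.8, -2.5, 34.7]
width: 0.61
```

```bash
python3 -c "
from h import *
rep()"
```

```text
t 10.35 tcp [0.5293 0.0908 0.2214] q [ 0.4046  0.1742 -0.9339  2.1823  0.8725  0.5655 -1.4952] w 0.6099858469237954
tiltcmd [-0.0001  0.0009 -0.0001] h mm 13.401650572913242 lat mm [1.3691 1.2865 0.7128]
F [-27.8036  -2.5495  34.6914] axial 43.750089720486486 lat [-6.0367 -4.7221 -3.1973] Mz 0.0761183109959489
```

{"api": "jog_arm", "payload": {"commands": "1 -0.006 -0.003 0.0015 0 0 0; 1 0 0 0 0 0 0; 1 0 0 0 0 0 0; 1 0 0 0 0 0 0; 1 0 0 0 0 0 0"}}

```text
clock: 10.85
position: [0.5286, 0.0902, 0.2218]
ee_rot: [-2.961, 0.476, -0.811]
force: [-9.6, 0.8, 17.5]
width: 0.603
```

```bash
python3 -c "
from h import *
rep()"
```

```text
t 10.85 tcp [0.5286 0.0902 0.2218] q [ 0.4098  0.1711 -0.9347  2.1842  0.8672  0.56   -1.4892] w 0.6025878864105108
tiltcmd [-0.0004  0.001  -0.0003] h mm 13.980481180254476 lat mm [1.0262 0.826  0.5422]
F [-9.6248  0.794  17.4562] axial 19.945542223906255 lat [ 0.2987 -0.1965  0.1829] Mz -0.006027612503145922
```

{"api": "jog_arm", "payload": {"commands": "1 -0.0005 0 0.0008 -0.00415 0.0004 0.0072; 1 0 0 0 -0.00415 0.0004 0.0072; 1 0 0 0 -0.00415 0.0004 0.0072; 1 0 0 0 -0.00415 0.0004 0.0072; 1 0 0 0 0 0 0"}}

```text
clock: 11.35
position: [0.5284, 0.0908, 0.2217]
ee_rot: [3.01, -0.161, 0.816]
force: [-7.7, 3.7, 11.5]
width: 0.601
```

```bash
python3 -c "
from h import *
rep()"
```

```text
t 11.35 tcp [0.5284 0.0908 0.2217] q [ 0.4376  0.1784 -0.9679  2.183   0.8779  0.5669 -1.2869] w 0.6011501681869801
tiltcmd [-0.0006  0.0009 -0.0004] h mm 14.096977401060734 lat mm [0.7839 1.4947 0.3646]
F [-7.6616  3.6594 11.4654] axial 13.92289260947603 lat [-0.7346  2.968  -0.5922] Mz -0.010681150000200867
```

Turning didn't raise the force, so the lugs are on the flat post tops. I'll keep going backward.

{"api": "jog_arm", "payload": {"commands": "1 0 -0.001 0 -0.00415 0.0004 0.0072; 1 0 -0.001 0 -0.00415 0.0004 0.0072; 1 0 0 0 -0.00415 0.0004 0.0072; 1 0 0 0 -0.00415 0.0004 0.0072; 1 0 0 0 0 0 0"}}

```text
clock: 11.85
position: [0.528, 0.0895, 0.2206]
ee_rot: [2.961, 0.148, 0.792]
force: [3.3, 3.2, -2.1]
width: 0.601
```

```bash
python3 -c "
from h import *
rep()"
```

```text
t 11.85 tcp [0.528  0.0895 0.2206] q [ 0.4668  0.1876 -0.9996  2.1829  0.8905  0.5739 -1.0874] w 0.6007327087206326
tiltcmd [-0.0006  0.0006 -0.0004] h mm 13.20661803986967 lat mm [-0.0542  0.2449 -0.0452]
F [ 3.3247  3.1751 -2.0897] axial -3.306165273991941 lat [1.6798 3.3393 0.7735] Mz -0.05018357400752643
```

The force fell away, so it is off the posts, which is the false drop. I'll follow it down towards the low ends of the ledges.

{"api": "jog_arm", "payload": {"commands": "1 0.005 0.002 -0.005 0 0 0; 1 0.004 0 -0.006 0 0 0; 1 0.003 0 -0.005 0 0 0; 1 0 0 0 0 0 0; 1 0 0 0 0 0 0"}}

```text
clock: 12.35
position: [0.531, 0.0893, 0.2149]
ee_rot: [2.961, 0.146, 0.789]
force: [3.3, 6.4, -5.2]
width: 0.604
```

```bash
python3 -c "
from h import *
rep()"
```

```text
t 12.35 tcp [0.531  0.0893 0.2149] q [ 0.4484  0.2036 -0.9862  2.1843  0.9207  0.5759 -1.1176] w 0.6042957200878377
tiltcmd [-0.0004  0.0003 -0.0003] h mm 6.775353193780605 lat mm [-0.3243  0.2438 -0.2003]
F [ 3.3055  6.3973 -5.212 ] axial -5.840630893778767 lat [ 0.3996  6.6874 -0.1539] Mz -0.004964779374571182
```

{"api": "jog_arm", "payload": {"commands": "1 0.0015 0.003 -0.003 0 0 0; 1 0.001 0 -0.0015 0 0 0; 1 0 0 0 0 0 0; 1 0 0 0 0 0 0; 1 0 0 0 0 0 0"}}

```text
clock: 12.85
position: [0.5315, 0.0895, 0.2139]
ee_rot: [2.959, 0.145, 0.789]
force: [-6.8, 2.6, 8.8]
width: 0.605
```

```bash
python3 -c "
from h import *
rep()"
```

```text
t 12.85 tcp [0.5315 0.0895 0.2139] q [ 0.4419  0.2064 -0.9833  2.1847  0.9293  0.579  -1.1278] w 0.6048419782548442
tiltcmd [-0.0001  0.0003 -0.0001] h mm 5.751475549338671 lat mm [-0.3525  0.3942 -0.2251]
F [-6.7634  2.5998  8.7576] axial 11.078367372423118 lat [-1.2516  2.0496 -0.8366] Mz 0.04115482170623508
```

{"api": "jog_arm", "payload": {"commands": "1 -0.0011 0.001 0.0019 -0.0117 0.0012 0.0204; 1 -0.0011 0.001 0.0019 -0.0117 0.0012 0.0204; 1 -0.0011 0 0.0019 -0.0117 0.0012 0.0204; 1 -0.0011 0 0.0019 -0.0117 0.0012 0.0204; 1 0 0 0 0 0 0"}}

```text
clock: 13.35
position: [0.5306, 0.0904, 0.2165]
ee_rot: [2.668, 0.967, 0.688]
force: [-4.4, 3.0, 8.5]
width: 0.605
```

```bash
python3 -c "
from h import *
rep()"
```

```text
t 13.35 tcp [0.5306 0.0904 0.2165] q [ 0.5279  0.2308 -1.0898  2.1773  0.9557  0.6135 -0.5494] w 0.6048742647452374
tiltcmd [-0.0003  0.0001 -0.0002] h mm 8.461118169131783 lat mm [ 0.0316  1.2603 -0.0541]
F [-4.4285  2.9708  8.4747] axial 9.690176961500786 lat [0.3926 2.4895 0.0828] Mz 0.007798678090500499
```

{"api": "jog_arm", "payload": {"commands": "1 -0.0011 0 0.0019 -0.0117 0.0012 0.0204; 1 -0.0011 0 0.0019 -0.0117 0.0012 0.0204; 1 -0.0011 0 0.0019 -0.0117 0.0012 0.0204; 1 0 0 0 0 0 0; 1 0 0 0 0 0 0"}}

```text
clock: 13.85
position: [0.5296, 0.0905, 0.2182]
ee_rot: [2.33, 1.484, 0.582]
force: [-4.9, 4.5, 7.5]
width: 0.601
```

```bash
python3 -c "
from h import *
rep()"
```

```text
t 13.85 tcp [0.5296 0.0905 0.2182] q [ 0.5876  0.2532 -1.1684  2.1728  0.9791  0.6449 -0.128 ] w 0.6010827506531169
tiltcmd [-0.0003 -0.0002 -0.0002] h mm 10.44166537158574 lat mm [-0.0888  1.2389 -0.1221]
F [-4.8543  4.5447  7.5344] axial 9.16577852757979 lat [-0.294   4.0895 -0.4034] Mz -0.008456021655664447
```

{"api": "jog_arm", "payload": {"commands": "1 -0.0011 0.001 0.0019 -0.0117 0.0012 0.0204; 1 -0.0011 0 0.0019 -0.0117 0.0012 0.0204; 1 0 0 0 0 0 0; 1 0 0 0 0 0 0; 1 0 0 0 0 0 0"}}

```text
clock: 14.35
position: [0.5284, 0.0899, 0.2184]
ee_rot: [2.059, 1.78, 0.498]
force: [0.1, 3.0, -2.3]
width: 0.604
```

```bash
python3 -c "
from h import *
rep()"
```

```text
t 14.35 tcp [0.5284 0.0899 0.2184] q [ 0.6107  0.2635 -1.1997  2.1714  0.9869  0.6603  0.1577] w 0.6035059556916895
tiltcmd [-0.0002 -0.0006 -0.0001] h mm 11.177666825865362 lat mm [-0.9962  0.5944 -0.6064]
F [ 0.0852  2.964  -2.3234] axial -1.907284123275792 lat [-0.8637  3.0587 -0.6716] Mz -0.09193385399538065
```

Contact is lost at the ledges' high end, so these should be the gaps. I'll probe downward.

{"api": "jog_arm", "payload": {"commands": "1 0.005 0.001 -0.002 0 0 0; 1 0.002 0 -0.003 0 0 0; 1 0.002 0 -0.003 0 0 0; 1 0 0 0 0 0 0; 1 0 0 0 0 0 0"}}

```text
clock: 14.85
position: [0.5309, 0.0903, 0.2158]
ee_rot: [2.056, 1.783, 0.497]
force: [-0.9, -0.6, -5.0]
width: 0.605
```

```bash
python3 -c "
from h import *
rep()"
```

```text
t 14.85 tcp [0.5309 0.0903 0.2158] q [ 0.5981  0.2728 -1.1905  2.1702  1.0012  0.6631  0.1486] w 0.605348228425769
tiltcmd [-0.0002 -0.0007 -0.0001] h mm 7.740595317798688 lat mm [-0.2339  1.1368 -0.1996]
F [-0.93   -0.6051 -4.9702] axial -3.871707415900125 lat [-2.8563 -0.4128 -1.6172] Mz 0.09833576709659403
```

{"api": "jog_arm", "payload": {"commands": "1 0.003 0 -0.0045 -0.0002 -0.0007 0; 1 0.003 0 -0.0045 0 0 0; 1 0.002 0 -0.004 0 0 0; 1 0 0 0 0 0 0; 1 0 0 0 0 0 0"}}

```text
clock: 15.35
position: [0.5335, 0.0905, 0.2121]
ee_rot: [2.052, 1.781, 0.501]
force: [-2.1, 0.4, -6.3]
width: 0.604
```

```bash
python3 -c "
from h import *
rep()"
```

```text
t 15.35 tcp [0.5335 0.0905 0.2121] q [ 0.5796  0.2808 -1.1754  2.1748  1.0291  0.6605  0.1213] w 0.604046315339857
tiltcmd [-0.      0.0001 -0.    ] h mm 3.2297939048410345 lat mm [0.3389 1.4946 0.109 ]
F [-2.1022  0.3882 -6.252 ] axial -4.34920048008032 lat [-4.2661  0.6042 -2.4855] Mz -0.11982638040573938
```

{"api": "jog_arm", "payload": {"commands": "1 0.0005 0 -0.002 0 0 0; 1 0.0005 0 -0.0015 0 0 0; 1 0 0 0 0 0 0; 1 0 0 0 0 0 0; 1 0 0 0 0 0 0"}}

```text
clock: 15.85
position: [0.534, 0.0905, 0.2116]
ee_rot: [2.051, 1.78, 0.501]
force: [-4.6, -1.8, 0.5]
width: 0.606
```

```bash
python3 -c "
from h import *
rep()"
```

```text
t 15.85 tcp [0.534  0.0905 0.2116] q [ 0.5763  0.2823 -1.173   2.1754  1.0341  0.6608  0.1163] w 0.6063674767347271
tiltcmd [ 0.      0.0002 -0.    ] h mm 2.4914665807386416 lat mm [0.5157 1.531  0.2085]
F [-4.6141 -1.8235  0.453 ] axial 2.597419255020858 lat [-3.3218 -1.9525 -1.7964] Mz -0.0326719799132385
```

It is on the seat: about 6 N of contact, with the rim reading 2.5 mm. Now I press it lightly and turn forward.

{"api": "jog_arm", "payload": {"commands": "1 0.0015 -0.001 -0.0035 0 0 0; 1 0.001 -0.001 -0.003 0 0 0; 1 0 0 0 0.0117 -0.0012 -0.0204; 1 0 0 0 0.0117 -0.0012 -0.0204; 1 0 0 0 0 0 0"}}

```text
clock: 16.35
position: [0.5349, 0.0905, 0.21]
ee_rot: [2.331, 1.475, 0.586]
force: [-6.7, -0.1, 1.3]
width: 0.604
```

```bash
python3 -c "
from h import *
rep()"
```

```text
t 16.35 tcp [0.5349 0.0905 0.21  ] q [ 0.5336  0.2652 -1.1154  2.1788  1.0192  0.6352 -0.1744] w 0.604209857283033
tiltcmd [ 0.      0.0004 -0.    ] h mm 0.6560367175918408 lat mm [0.5731 1.6374 0.2353]
F [-6.6528 -0.0883  1.3409] axial 4.466771673875119 lat [-4.4304 -0.3101 -2.5275] Mz -0.09494912777985502
```

{"api": "jog_arm", "payload": {"commands": "1 -0.001 -0.001 -0.001 0.0117 -0.0012 -0.0204; 1 0 0 0 0.0117 -0.0012 -0.0204; 1 0 0 -0.0005 0.0117 -0.0012 -0.0204; 1 0 0 0 0 0 0; 1 0 0 0 0 0 0"}}

```text
clock: 16.85
position: [0.535, 0.0906, 0.2099]
ee_rot: [2.667, 0.958, 0.691]
force: [-5.2, -0.3, 1.2]
width: 0.603
```

```bash
python3 -c "
from h import *
rep()"
```

```text
t 16.85 tcp [0.535  0.0906 0.2099] q [ 0.4765  0.2399 -1.0403  2.1822  0.9889  0.6055 -0.5901] w 0.6026017340204752
tiltcmd [0.0001 0.0006 0.    ] h mm 0.5366395539337541 lat mm [0.6118 1.7705 0.2499]
F [-5.2328 -0.2516  1.1636] axial 3.5986729877159056 lat [-3.4423 -0.4303 -1.9529] Mz -0.13129443758569692
```

{"api": "jog_arm", "payload": {"commands": "1 0 -0.001 -0.001 0.0117 -0.0012 -0.0204; 1 0 0 -0.001 0.0117 -0.0012 -0.0204; 1 0 0 0 0 0 0; 1 0 0 0 0 0 0; 1 0 0 0 0 0 0"}}

```text
clock: 17.35
position: [0.5353, 0.0902, 0.2091]
ee_rot: [2.836, 0.571, 0.746]
force: [2.8, 0.5, -3.6]
width: 0.606
```

```bash
python3 -c "
from h import *
rep()"
```

```text
t 17.35 tcp [0.5353 0.0902 0.2091] q [ 0.438   0.2275 -0.9909  2.1845  0.9717  0.5888 -0.8691] w 0.6057124759508566
tiltcmd [0.0001 0.0006 0.    ] h mm -0.29259329529896044 lat mm [0.4365 1.3179 0.1752]
F [ 2.7552  0.5481 -3.5558] axial -4.422954019338805 lat [0.5546 0.7678 0.2746] Mz -0.15797969880374035
```

{"api": "jog_arm", "payload": {"commands": "1 0 0 -0.0005 0.0055 -0.0006 -0.0096; 1 0 0 0 0.0055 -0.0006 -0.0096; 1 0 0 0 0 0 0; 1 0 0 0 0 0 0; 1 0 0 0 0 0 0"}}

```text
clock: 17.85
position: [0.535, 0.0902, 0.2087]
ee_rot: [2.899, 0.375, 0.768]
force: [4.0, 4.0, -4.9]
width: 0.606
```

```bash
python3 -c "
from h import *
s,M,p=rep();print(np.degrees(np.arctan2(M[1,0],M[0,0])))"
```

```text
t 17.85 tcp [0.535  0.0902 0.2087] q [ 0.4192  0.2216 -0.9683  2.1862  0.9642  0.5819 -1.0039] w 0.6055033984915865
tiltcmd [0.0002 0.0005 0.0001] h mm -0.4792398623064267 lat mm [ 0.0886  1.3439 -0.0261]
F [ 3.9781  3.9505 -4.9068] axial -6.032413346651483 lat [0.9768 4.2501 0.3175] Mz 0.4375499054604748
17.632742059565945
```

Resisting torque is now rising (0.44 N m) with the rim at home. I'll tighten a little more.

{"api": "jog_arm", "payload": {"commands": "1 0 0 0 0.0042 -0.0004 -0.0072; 1 0 0 0 0.0042 -0.0004 -0.0072; 1 0 0 0 0 0 0; 1 0 0 0 0 0 0; 1 0 0 0 0 0 0"}}

```text
clock: 18.35
position: [0.5346, 0.0911, 0.2085]
ee_rot: [2.94, 0.228, 0.782]
force: [3.7, 5.3, -3.9]
width: 0.604
```

```bash
python3 -c "
from h import *
s,M,p=rep();print(np.degrees(np.arctan2(M[1,0],M[0,0])))"
```

```text
t 18.35 tcp [0.5346 0.0911 0.2085] q [ 0.4064  0.2175 -0.9535  2.1872  0.9564  0.576  -1.1013] w 0.6035508660765957
tiltcmd [-0.      0.0004 -0.0001] h mm -0.3932997537118712 lat mm [-0.3     2.3114 -0.3049]
F [ 3.6916  5.3396 -3.8856] axial -4.936488960062969 lat [1.2355 5.5847 0.3896] Mz 1.1623521162599064
11.020523506792289
```

Torque is 1.16 N m and the rim no longer descends, so it is home and tight. I'll release and retreat along the axis.

{"api": "jog_arm", "payload": {"commands": "-1 0 0 0 0 0 0; -1 0 0 0 0 0 0; -1 0 0 0 0 0 0; -1 0 0 0 0 0 0; -1 0 0 0 0 0 0"}}

```text
clock: 18.85
position: [0.5345, 0.0893, 0.2083]
ee_rot: [2.939, 0.22, 0.781]
force: [0.2, 0.7, 1.5]
width: 0.976
```

{"api": "jog_arm", "payload": {"commands": "-1 -0.03 0.003 0.055 0 0 0; -1 -0.06 0.006 0.11 0 0 0; -1 -0.07 0.007 0.12 0 0 0; -1 -0.07 0.007 0.12 0 0 0; -1 -0.07 0.007 0.12 0 0 0"}}

```text
clock: 19.35
position: [0.4528, 0.0935, 0.3491]
ee_rot: [2.938, 0.212, 0.772]
force: [0.4, -1.6, -0.8]
width: 0.998
```

```bash
python3 - <<'E'
from h import *
from scipy.optimize import least_squares
s,M,p=rep()
a=grab('scene','s4')
Q=cloud(a).reshape(-1,3)-[.5562-.0003,.0867+.0045,.172]
h=Q@AX;r=np.linalg.norm(Q-h[:,None]*AX,axis=1)
k=(r<.035)&(h>.005)&(h<.13);print('top',np.percentile(h[k],[98,99.5,100])*1e3,k.sum())
ex=np.cross([0,0,1],AX);ex/=np.linalg.norm(ex);ey=np.cross(AX,ex)
# axis check by slices
for lo in(.01,.03,.05):
    m=(r<.04)&(h>lo)&(h<lo+.022);t=np.c_[Q[m]@ex,Q[m]@ey]
    f=least_squares(lambda q:np.hypot(*(t-q).T)-.028,[0,0],loss='soft_l1',f_scale=.0015);print(lo,f.x*1e3,m.sum())
cv2.imwrite('pics/g4.png',cv2.resize(a['pixels'][160:270,190:330],(700,550),interpolation=2)[:,:,::-1])
E
```

```text
t 19.35 tcp [0.4528 0.0935 0.3491] q [ 0.6336 -0.2397 -0.9235  2.074   0.034   0.7359 -0.198 ] w 0.9977410923678306
tiltcmd [ 0.0011 -0.0005  0.0007] h mm 162.1280185340839 lat mm [-1.4571 -3.7649 -0.6212]
F [ 0.4304 -1.6371 -0.7622] axial -0.95548457209998 lat [-0.045  -1.5897  0.0653] Mz -0.021426920831229358
top [91.8228 92.6256 93.3001] 611
0.01 [-0.2706 -0.1034] 123
0.03 [-0.5062  0.3351] 130
0.05 [-0.5031  0.2773] 139
```

View pics/g4.png

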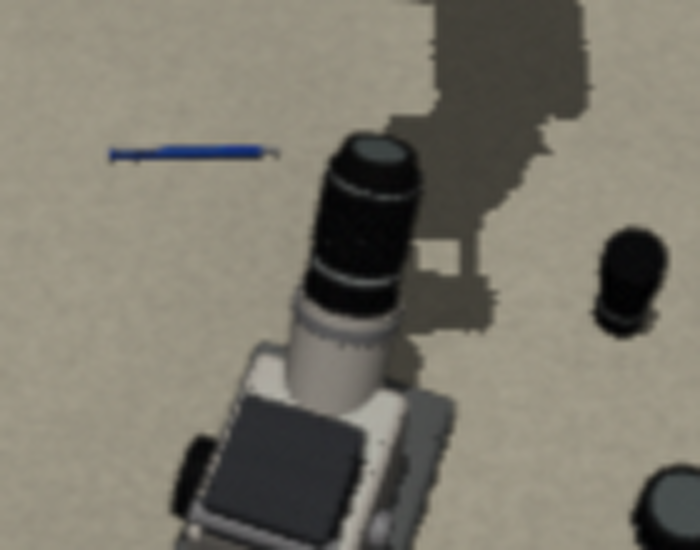

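The eyepiece sits square on the tube, from its top at (380,150) to its rim at (350,300). Its top is 92 mm above home, which is its full length, and the robot is clear of it.

```bash
python3 -c "
from h import *
print(arm.sign_off())"
```

```text
the job is handed in; nothing more can be done
None
```

The wide eyepiece is screwed fully home on the viewing tube. The gripper has let go and is clear of it, and the job is handed in at about 19.4 s on the robot's clock. Sign-off gave no verdict.

- **Seating and turning back:** I gripped the eyepiece twice, about 85° apart, to centre it, then set it over the pilot. It first met the stop posts. Turned backward, it fell to the ledges' low ends (the false drop). About 76° further back it dropped into the gaps and came to rest on the sprung seat.
- **Tightening:** I turned it forward about 74° with a light push. The resisting torque rose to about 1.2 N m and the rim stopped descending.
- **Final checks:** the depth image puts the eyepiece top 92 mm above home, which is its full length. It lies within about 0.6 mm of the tube axis and is square to it. The bystanders in that last close-up look undisturbed, but I did not measure them.
- **Disagreements:** the two cameras differed by about 5 mm. I corrected both against where the gripper held the part. My height reading at contact was 0.5 to 1 mm below nominal. First contact peaked at 44 N along the tube axis, through the held eyepiece, and I backed off at once. That is below the 120 N wrist limit; the 40 N limit is for the arm or gripper body.

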